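# Catch a batch of choke coils from a bench dispenser

### The arm

A 7-joint arm with a two-finger parallel gripper is mounted at the origin on the work surface. World frame = base frame: x ahead of the robot, y to its left, z up, the work surface at z = 0. Lengths are in m, angles in rad, forces in N, time in s.
With the tool pointing down it reaches from about 0.425 to 0.925 m from the base axis. Payload 6.8 kg.
Tool frame: the origin (TCP) lies on the mounting face of the last link; the fingertips stand 173 mm ahead of it and the grasp point (between the pads) lies 155 mm ahead of it; z points along the fingers, y is the line along which they close (so a half turn about z gives the same grasp; the last joint's range is limited). The gripper opens to 85 mm and grips with 20 to 120 N. Pads are 22 mm wide; open, the fingers measure 114 mm over their backs; the gripper's body (76 mm by 85 mm) begins 54 mm behind the grasp point. The pads swing forward as they close: fully open they stand 13 mm farther back than shut.
Start: joints at [1.124, 0.477, 0.022, 1.555, -0.011, 1.109, -0.083], TCP at [0.224, -0.637, 0.405] pointing down, gripper open.
Joint ranges: [-2.96, 2.96], [-0.34, 2.1], [-1.41, 1.46], [0.24, 2.44], [-1.37, 4.51], [0.17, 1.92], [-2.96, 2.96]. Speed limits (rad/s): [2.39, 2.39, 3.14, 3.14, 3.14, 3.14, 3.14].

### API

Orientations are given as a unit quaternion [w, x, y, z].
In Python, from station import bot gives the robot as it stands. The module is installed in compiled form; this text tells all that it offers.
- The arm moves only by the shell command python3 -m pendant 'ROWS' [FORCE]. ROWS is JSON, a list of rows, each a list of 5 numbers: the finger opening in m, from 0 to 0.0854, then the shift along the tool's x, y, z in m, then the turn about the tool's z in degrees. In form: [[jaw, x, y, z, yaw], ...]. A call has 1 to 12 rows; each row shifts and turns the commanded pose from where the row before left it, along the tool's axes as they then stand; what a row does not reach is not made up. A row lasts 1/12 s, in which the tool goes at most 41.7 mm and 7.16 degrees, less where a joint would pass 70% of its speed; a pose out of reach is approached as far as the arm can. A call with a gripper value outside its range is refused whole. The fingers move at their own pace and stop on an object; FORCE is the grip in N (left out, the last holds). Time passes only in rows, so rows that do not move let the fingers close. It gives the time, the measured TCP pose, the force, the opening and the grip force at its end, in the units of the state.
- bot.get_obs(): the state, without advancing time (a new reading comes with each control period).
- bot.read_camera(name): name is "scene" or "top"; returns (picture, depth): 480x640x3 uint8, blue, green, red; 480x640 float32, m along the optical axis (not along the pixel's ray), 0 where there is no reading.
- bot.camera_model(name): a dict with "intrinsics" (3x3 intrinsics, pixels), "dist_coeffs" ([k1, k2, p1, p2, k3] as OpenCV has them; the pictures are not rectified), "R" (3x3) and "t" (3): a world point X has camera coordinates R X + t. Camera axes: x right, y down, z forward; pixel columns grow to the right and rows downward; lengths in m; the calibration is good to about 2 mm. A picture is of the moment at which its call begins. camera_model takes no time and is no camera call.
- bot.hand_in(): hands the job in; it is judged then, once.
Trained networks look in the newest picture that a camera, given by its name, has taken for a name from the list of things; names that differ only in an ending like _2 or _b are one class to them, and where a whole thing is asked for, a point or a joint stands for the part that bears it (a point fixed in the world has none). Each returns a list of dicts, best first, with "score" (0 to 1); they miss things now and then, are a little off and sometimes report something else, mostly with a low value. They report only what shows in the picture. A call takes as long as a camera call.
- bot.boxes_of(name, camera): "at" ([column, row] in pixels, amid what is visible of it).
- bot.trace(name, camera): "mask" (480x640 bool, what is visible of it) and "at" ([column, row] in pixels, amid what is visible of it).
- bot.pinpoint(name, camera): "at" ([column, row] in pixels: a listed point, or the origin of a listed thing).
The state is a dict: "t": time; "q": joint angles; "joint_vel": joint speeds; "joint_torque": joint torques, N m; "eef_pos": TCP position; "tool_rot": TCP orientation; "contact_force": force on the tool from outside, world axes, zero at the start; "torque": the same for the moment, N m; "gripper_width": opening from 0.0 (shut) to 1.0 (fully open); "grasp_force": force on a finger pad.
Only numpy, scipy, OpenCV 4.12 (cv2) and the standard library are available. Lean on these libraries where they do the work, as an engineer would, in place of code of your own. Each camera call takes 0.05 s, during which the arm holds its last target. There are 200 camera calls.

### The job

Take the yellow catch bin by its handle, hold it up under the dispenser's chute and push the red bar back with the bin so that all four choke coils slide into it, spilling none. Then set the filled bin down on the blue kit pad and let go; leave the circuit board where it lies.

Things in the scene. Friction and masses are not known exactly. Their poses are not given: they have to be found in the camera images.
- dispenser: Fixed gravity dispenser: grey base, blue column, aluminium chute (29 mm wide inside, 38 deg) falling to its -x side, towards the robot, to an open lip 210 mm above the table. Origin on the table below the lip's middle; x points back up the chute (within 0.25 rad of world x), z up. Free space below the lip: base (12 mm thick) starts 60 mm, column 90 mm behind it.
- chute_lip (a point): Middle of the chute's lip (the floor's end edge), 210 mm above the table. Released parts leave here towards the dispenser's -x and fly up to 75 mm ahead of it while falling 50 mm.
- gate (a joint): Spring-loaded rocker, rad: 0 closed (an orange stub before the lip holds the parts back), 0.45 fully open. Pushing the red bar back (dispenser's +x) opens it: the stub sinks to at most 35 mm below the lip, just in front of it. Parts run out above 0.3 rad; it springs shut when the bar is let go. 3 to 5 N at the bar.
- push_bar (a point): Centre of the red push bar, a horizontal round bar 14 mm thick and 90 mm long across the chute (along the dispenser's y). Closed it lies in the dispenser's frame at x = 1 mm, z = 131 mm above the table; at 0.4 rad it has swung to x = 34 mm, z = 115 mm.
- bin: Yellow open bin, 120 (x) x 90 x 60 mm high, walls 5 mm, 150 g; black level handle on its -x side, roughly towards the robot: bar 16 mm wide, 20 mm high, centred 42 mm above the underside, from x = -60 to -150 mm. Origin: centre of underside. Push the bar with the wall farthest from the handle: rim 50 mm below the lip, bin centre 33 mm in front of the lip = gate open and lip over the bin.
- bin_grip (a point): Where to take the handle from above: on its centre line, 115 mm from the bin's centre along the bin's -x, 42 mm above the underside.
- pad: Kit pad: flat blue square 150 x 150 mm, 3 mm thick, with a white border line, fixed to the table. Origin at the centre of its underside; its top is 3 mm higher.
- board: Small green circuit board with parts on it, 70 x 45 mm, 13 mm high, loose on the table in front of the dispenser. Origin at the centre of its underside.
- choke1: Choke coil number 1 in the chute, counted from the gate: a copper-wound drum with black end discs, 26 mm across and 18 mm high, about 25 g. Origin at its centre.
- choke2: Choke coil number 2 in the chute, counted from the gate: a copper-wound drum with black end discs, 26 mm across and 18 mm high, about 25 g. Origin at its centre.
- choke3: Choke coil number 3 in the chute, counted from the gate: a copper-wound drum with black end discs, 26 mm across and 18 mm high, about 25 g. Origin at its centre.
- choke4: Choke coil number 4 in the chute, counted from the gate: a copper-wound drum with black end discs, 26 mm across and 18 mm high, about 25 g. Origin at its centre.

How it is judged:
On the way, in this order (a step that is already met when the one before it is completed fails the run):
1. the bin is held in the fingers, lifted at least 50 mm clear of the table, still empty (height (world z) of bin above 0.05 m and contact force between the fingers and bin above 0.5 N and distance between each of choke1, choke2, choke3, choke4 and bin above 0.1 m), for 0.2 s.
2. all four chokes are in the bin while the fingers hold it at least 50 mm above the table (x of choke1 in the frame of bin between -0.057 and 0.057 m and y of choke1 in the frame of bin between -0.042 and 0.042 m and z of choke1 in the frame of bin between 0 and 0.055 m and x of choke2 in the frame of bin between -0.057 and 0.057 m and y of choke2 in the frame of bin between -0.042 and 0.042 m and z of choke2 in the frame of bin between 0 and 0.055 m and x of choke3 in the frame of bin between -0.057 and 0.057 m and y of choke3 in the frame of bin between -0.042 and 0.042 m and z of choke3 in the frame of bin between 0 and 0.055 m and x of choke4 in the frame of bin between -0.057 and 0.057 m and y of choke4 in the frame of bin between -0.042 and 0.042 m and z of choke4 in the frame of bin between 0 and 0.055 m and height (world z) of bin above 0.05 m and contact force between the fingers and bin above 0.5 N), for 0.2 s.
3. the bin, with all four chokes, stands on the kit pad (its centre within 35 mm of the pad's centre) while the fingers still hold it: it is set down, not dropped (x of choke1 in the frame of bin between -0.057 and 0.057 m and y of choke1 in the frame of bin between -0.042 and 0.042 m and z of choke1 in the frame of bin between 0 and 0.055 m and x of choke2 in the frame of bin between -0.057 and 0.057 m and y of choke2 in the frame of bin between -0.042 and 0.042 m and z of choke2 in the frame of bin between 0 and 0.055 m and x of choke3 in the frame of bin between -0.057 and 0.057 m and y of choke3 in the frame of bin between -0.042 and 0.042 m and z of choke3 in the frame of bin between 0 and 0.055 m and x of choke4 in the frame of bin between -0.057 and 0.057 m and y of choke4 in the frame of bin between -0.042 and 0.042 m and z of choke4 in the frame of bin between 0 and 0.055 m and horizontal distance between bin and pad below 0.035 m and z of bin in the frame of pad below 0.008 m and angle between bin's own z axis and vertical below 0.1 rad and contact force between the fingers and bin above 0.5 N), for 0.1 s.
At the end, for the whole second after the job is handed in: The bin stands level and at rest on the kit pad, its centre within 35 mm of the pad's centre (any yaw), released, with all four chokes inside it, and the dispenser's gate has sprung shut (below 0.08 rad) (x of choke1 in the frame of bin between -0.057 and 0.057 m and y of choke1 in the frame of bin between -0.042 and 0.042 m and z of choke1 in the frame of bin between 0 and 0.055 m and x of choke2 in the frame of bin between -0.057 and 0.057 m and y of choke2 in the frame of bin between -0.042 and 0.042 m and z of choke2 in the frame of bin between 0 and 0.055 m and x of choke3 in the frame of bin between -0.057 and 0.057 m and y of choke3 in the frame of bin between -0.042 and 0.042 m and z of choke3 in the frame of bin between 0 and 0.055 m and x of choke4 in the frame of bin between -0.057 and 0.057 m and y of choke4 in the frame of bin between -0.042 and 0.042 m and z of choke4 in the frame of bin between 0 and 0.055 m and horizontal distance between bin and pad below 0.035 m and z of bin in the frame of pad below 0.008 m and angle between bin's own z axis and vertical below 0.1 rad and value of joint gate below 0.08 rad and linear speed of bin below 0.02 m/s); the robot touches nothing.
It fails at once if a choke is spilled: it lies below 50 mm height outside the bin ((height (world z) of choke1 below 0.05 m and horizontal distance between choke1 and bin above 0.07 m) or (height (world z) of choke2 below 0.05 m and horizontal distance between choke2 and bin above 0.07 m) or (height (world z) of choke3 below 0.05 m and horizontal distance between choke3 and bin above 0.07 m) or (height (world z) of choke4 below 0.05 m and horizontal distance between choke4 and bin above 0.07 m)).
It fails at once if the circuit board is shifted by more than 20 mm (distance of board from where it was at the start of the episode above 0.02 m).
It also fails if it takes over 48 s, if anything falls off the work surface, if the arm or the gripper's body presses on something with over 40 N, if the wrist force passes 120 N, or if a joint passes its speed limit or range.

## Working session

There is one attempt and no reset: what is moved stays moved. The work goes in short steps, Python scripts to look and compute and a shell command to move; the robot and the scene stay as the last step left them, time stands still between calls to the robot, and variables do not carry over. Pictures are saved under pics/ and viewed, at most 10 in all, crops included, and the job is handed in when it is done.

```bash
mkdir -p pics; cat > h.py <<'E'
import numpy as np,cv2
from station import bot
def cam(n):
    m=bot.camera_model(n);return np.array(m["intrinsics"]),np.array(m["dist_coeffs"]),np.array(m["R"]),np.array(m["t"]).ravel()
def ray(n,uv):
    K,d,R,t=cam(n);p=cv2.undistortPoints(np.array(uv,float).reshape(-1,1,2),K,d).reshape(-1,2)
    return -R.T@t,np.c_[p,np.ones(len(p))]@R   # origin, dirs with cam z=1
def at_z(n,uv,z):
    o,D=ray(n,uv);return o+D*((z-o[2])/D[:,2])[:,None]
def cloud(n,depth,mask):
    v,u=np.nonzero(mask&(depth>0));o,D=ray(n,np.c_[u,v]);return o+D*depth[v,u][:,None]
E
python3 - <<'E'
from h import *
for n in("scene","top"):
    im,dp=bot.read_camera(n);cv2.imwrite(f"pics/{n}0.png",im);np.save(f"{n}0.npy",dp)
    K,d,R,t=cam(n);print(n,-R.T@t)
    for k,z in(("bin_grip",.042),("bin",0),("pad",0),("chute_lip",.21),("push_bar",.131),("dispenser",0),("board",0)):
        r=bot.pinpoint(k,n)[:1]
        for q in r:print(k,np.round(q["at"]),round(q["score"],2),at_z(n,q["at"],z).round(4))
o=bot.get_obs();print(o)
E
```

```text
scene [1.19501179 0.03645914 0.90736487]
bin_grip [424. 247.] 0.9 [[0.502  0.2927 0.042 ]]
bin [428. 295.] 0.6 [[0.6174 0.2918 0.    ]]
pad [215. 300.] 0.92 [[ 0.6256 -0.2234  0.    ]]
chute_lip [310. 262.] 0.59 [[0.6708 0.0142 0.21  ]]
board [328. 253.] 0.68 [[0.4851 0.0535 0.    ]]
top [0.45795122 0.0290052  1.17568504]
bin_grip [168. 295.] 0.8 [[0.4928 0.2864 0.042 ]]
bin [173. 239.] 0.58 [[0.6094 0.2881 0.    ]]
pad [424. 226.] 0.95 [[ 0.6343 -0.2333  0.    ]]
chute_lip [305. 194.] 0.76 [[0.6588 0.0183 0.21  ]]
push_bar [305. 201.] 0.69 [[0.663  0.0176 0.131 ]]
dispenser [302. 215.] 0.72 [[0.659  0.0224 0.    ]]
board [289. 303.] 0.66 [[0.4775 0.0485 0.    ]]
{'t': 0.8, 'q': array([ 1.12391532,  0.4769539 ,  0.02240091,  1.5553672 , -0.01150623,
        1.10925599, -0.08308569]), 'joint_vel': array([ 8.94545041e-04,  6.86095872e-05, -2.50283783e-04,  5.28077505e-04,
       -2.19857075e-03, -5.88791655e-04,  5.56764811e-04]), 'joint_torque': array([-1.54382760e-04, -5.96273267e+01,  1.60622623e+00, -2.81542110e+01,
        1.24519720e-02,  1.49105315e-03,  1.90427663e-06]), 'eef_pos': array([ 0.22434189, -0.63665613,  0.40475274]), 'tool_rot': array([6.73099375e-05, 9.85688544e-01, 1.68576654e-01, 2.76805445e-05]), 'contact_force': array([ 0.64826819, -1.1677317 ,  0.13709585]), 'torque': array([0.05037353, 0.01121377, 0.01394459]), 'grasp_force': 0.0, 'gripper_width': 0.9994418088261512}
```

View pics/scene0.png

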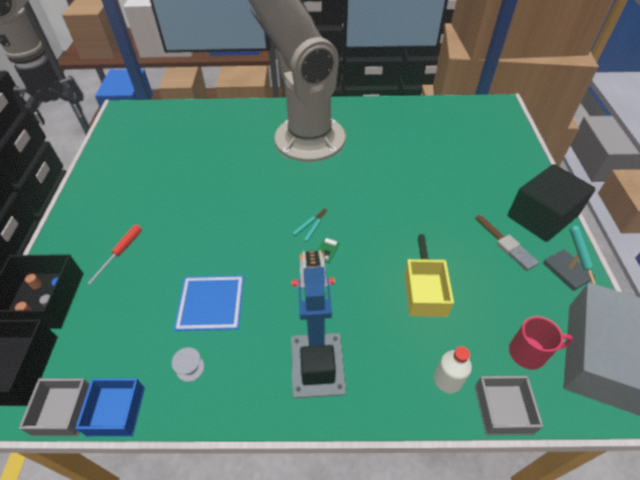

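View pics/top0.png

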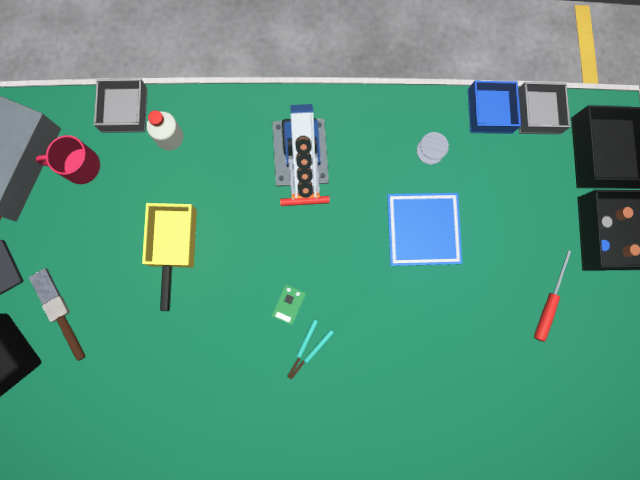

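The bin is at about (170,237) in the top view with its handle running down to (166,310). The red bar goes from (281,202) to (329,200), the pad is at (425,229) and the board at (289,304). Next I'll get precise positions from colour and depth.

```bash
python3 - <<'E'
from h import *
im=cv2.imread("pics/top0.png");dp=np.load("top0.npy")
hsv=cv2.cvtColor(im,cv2.COLOR_BGR2HSV);H,S,V=cv2.split(hsv)
def roi(m,a,b,c,d):
    z=np.zeros_like(m);z[b:d,a:c]=m[b:d,a:c];return z
def rect(P):
    r=cv2.minAreaRect(P[:,:2].astype(np.float32)*1000);return r
y=roi((H>20)&(H<35)&(S>100),130,190,210,280)
P=cloud("top",dp,y);print("bin z",np.percentile(P[:,2],[1,50,99]).round(4));Q=P[P[:,2]>.05];print("rim",rect(Q),cv2.boxPoints(rect(Q)).round(0).tolist())
# rim by pixels intersect plane z=.06
c=max(cv2.findContours(y.astype(np.uint8),0,1)[0],key=cv2.contourArea)
b=cv2.boxPoints(cv2.minAreaRect(c));print("contour px",b.round(1).tolist(),at_z("top",b,.06)[:,:2].round(4).tolist())
k=roi((V<60),150,268,180,315)
P=cloud("top",dp,k);print("handle z",np.percentile(P[:,2],[1,50,99]).round(4));P=P[P[:,2]>.03];print(rect(P),P.mean(0))
v,u=np.nonzero(k);W=at_z("top",np.c_[u,v],.052);print("handle planar",rect(W),np.polyfit(W[:,0],W[:,1],1))
r=roi(((H<8)|(H>172))&(S>150)&(V>100),270,190,340,210)
v,u=np.nonzero(r);W=at_z("top",np.c_[u,v],.138);print("bar",rect(W),cv2.boxPoints(rect(W)).round(0).tolist())
P=cloud("top",dp,r);print(P.mean(0),np.percentile(P[:,2],[5,50,95]))
p=roi((H>100)&(H<125)&(S>120)|(V>200)&(S<60),380,185,470,275)
c=max(cv2.findContours(p.astype(np.uint8),0,1)[0],key=cv2.contourArea)
b=cv2.boxPoints(cv2.minAreaRect(c));W=at_z("top",b,.003);print("pad",W[:,:2].round(4).tolist(),W.mean(0))
# base of dispenser
cr=cv2.resize(im[90:215,260:345],None,fx=6,fy=4.8*1.25,interpolation=cv2.INTER_CUBIC)[:600];cr=cv2.resize(im[115:215,260:345],None,fx=6,fy=6,interpolation=cv2.INTER_CUBIC);cv2.imwrite("pics/disp.png",cr)
E
```

```text
bin z [0.0013 0.0085 0.0637]
rim ((612.092041015625, 287.4827880859375), (91.06637573242188, 121.37444305419922), 87.81864166259766) [[550.0, 244.0], [671.0, 240.0], [674.0, 331.0], [553.0, 335.0]]
contour px [[141.89999389648438, 265.0], [145.1999969482422, 201.60000610351562], [196.10000610351562, 204.3000030517578], [192.8000030517578, 267.70001220703125]] [[0.551, 0.3345], [0.6764, 0.3319], [0.6705, 0.2307], [0.5456, 0.2347]]
handle z [0.043  0.0508 0.0556]
((505.16455078125, 289.7518310546875), (16.62203025817871, 82.10618591308594), 88.49921417236328) [0.50411233 0.28605084 0.05063651]
handle planar ((505.0174255371094, 289.10205078125), (16.66114044189453, 81.80181884765625), 88.27400970458984) [-0.03915369  0.30548176]
bar ((662.3777465820312, 17.995933532714844), (12.84683609008789, 87.15430450439453), 3.3548130989074707) [[653.0, 61.0], [659.0, -26.0], [671.0, -25.0], [666.0, 62.0]]
[0.66196231 0.0188191  0.13754532] [0.1333996  0.1373788  0.14082855]
pad [[0.7025, -0.1558], [0.7097, -0.3084], [0.5568, -0.3089], [0.5513, -0.1588]] [ 0.63008403 -0.23296194  0.003     ]
```

View pics/disp.png

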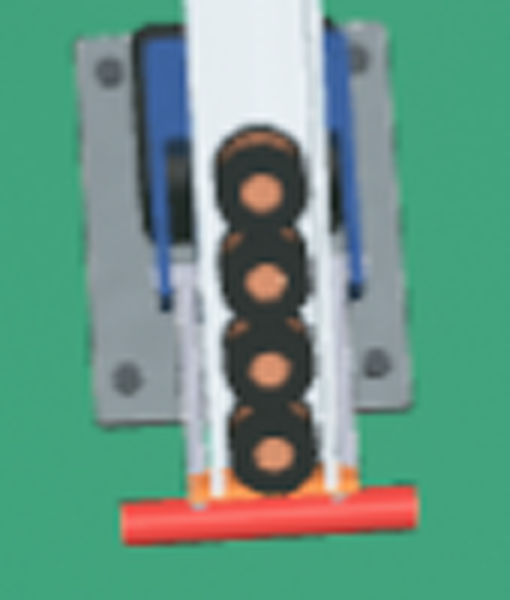

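```bash
python3 -m pendant '[[0.0854,0,0,0,6.5],[0.0854,0,0,0,6.5],[0.0854,0,0,0,6.5],[0.0854,0.034,-0.02,0,0],[0.0854,0.034,-0.02,0,0],[0.0854,0.034,-0.02,0,0],[0.0854,0.034,-0.02,0,0],[0.0854,0.034,-0.02,0,0],[0.0854,0.034,-0.02,0,0],[0.0854,0.034,-0.02,0,0],[0.0854,0.034,-0.02,0,0]]'
python3 -m pendant '[[0.0854,0,-0.04,0,0],[0.0854,0,-0.04,0,0],[0.0854,0,-0.04,0,0],[0.0854,0,-0.04,0,0],[0.0854,0,-0.04,0,0],[0.0854,0,-0.04,0,0],[0.0854,0,-0.04,0,0],[0.0854,0,-0.04,0,0],[0.0854,0,-0.04,0,0],[0.0854,0,-0.04,0,0],[0.0854,0,-0.04,0,0],[0.0854,0,-0.04,0,0]]'
python3 -m pendant '[[0.0854,0,-0.04,0,0],[0.0854,0,-0.04,0,0],[0.0854,0,-0.04,0,0],[0.0854,0,-0.04,0,0],[0.0854,0,-0.04,0,0],[0.0854,0,-0.04,0,0],[0.0854,0,-0.04,0,0],[0.0854,0,0,0,1.7],[0.0854,0,0,0,0],[0.0854,0,0,0,0]]'
```

```text
t: 1.72
eef_pos: [0.4981, -0.4759, 0.4049]
tool_rot: [0.0, 1.0, -0.001, 0.0]
contact_force: [-0.3, -0.5, -0.0]
gripper_width: 0.997
grasp_force: 0.0
t: 2.72
eef_pos: [0.4969, 0.0048, 0.4051]
tool_rot: [0.0, 1.0, -0.001, 0.0]
contact_force: [0.1, 0.2, -0.4]
gripper_width: 1.001
grasp_force: 0.0
t: 3.55
eef_pos: [0.4978, 0.2827, 0.4045]
tool_rot: [0.0, 1.0, -0.015, -0.0]
contact_force: [-0.1, -0.5, -0.7]
gripper_width: 1.0
grasp_force: 0.0
```

```bash
python3 -m pendant '[[0.0854,0,-0.0075,0.03,0],[0.0854,0,0,0.04,0],[0.0854,0,0,0.04,0],[0.0854,0,0,0.03,0],[0.0854,0,0,0,0]]'
python3 - <<'E'
from h import *
im,dp=bot.read_camera("top");cv2.imwrite("pics/g1.png",cv2.resize(im[180:340,90:270],None,fx=3.5,fy=3.5))
E
```

```text
t: 3.97
eef_pos: [0.4965, 0.2867, 0.259]
tool_rot: [0.004, 1.0, -0.017, -0.004]
contact_force: [-1.4, -0.3, -0.0]
gripper_width: 1.001
grasp_force: 0.0
```

View pics/g1.png

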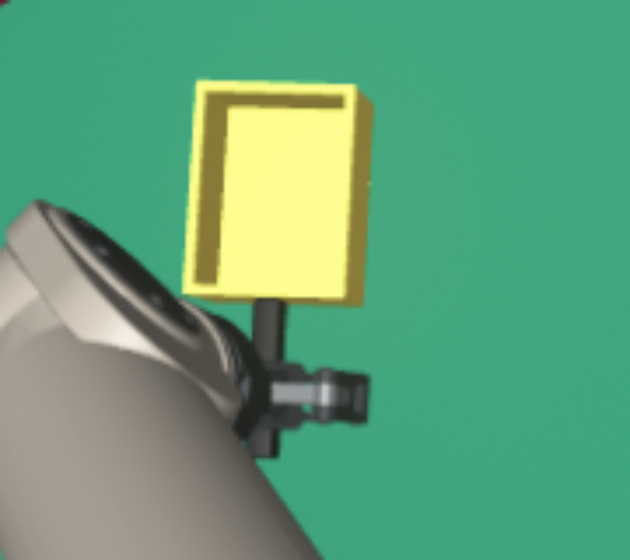

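The gripper straddles the handle at about (268,395) in the crop, square to it. I'll lower and grip.

```bash
python3 -m pendant '[[0.0854,0,0,0.022,0],[0.0854,0,0,0.022,0],[0.0854,0,0,0.02,0],[0.0854,0,0,0,0],[0.0854,0,0,0,0]]'
python3 -m pendant '[[0,0,0,0,0],[0,0,0,0,0],[0,0,0,0,0],[0,0,0,0,0],[0,0,0,0,0],[0,0,0,0,0],[0,0,0,0,0],[0,0,0,0,0],[0,0,0,0,0]]' 70
```

```text
t: 4.43
eef_pos: [0.4989, 0.2901, 0.2024]
tool_rot: [-0.0, 1.0, -0.016, 0.001]
contact_force: [0.1, 0.3, 0.8]
gripper_width: 1.002
grasp_force: 0.0
t: 5.18
eef_pos: [0.4981, 0.2905, 0.2011]
tool_rot: [0.0, 1.0, -0.016, 0.0]
contact_force: [-1.8, -1.4, 5.4]
gripper_width: 0.174
grasp_force: 71.6
```

```bash
python3 -m pendant '[[0,0,0,-0.01,0],[0,0,0,-0.015,0],[0,0,0,-0.02,0],[0,0,0,-0.02,0],[0,0,0,-0.02,0],[0,0,0,-0.01,0],[0,0,0,-0.005,0],[0,0,0,0,0],[0,0,0,0,0],[0,0,0,0,0],[0,0,0,0,0]]'
```

```text
t: 6.1
eef_pos: [0.4976, 0.2902, 0.2994]
tool_rot: [0.001, 1.0, -0.016, -0.001]
contact_force: [-0.1, 0.3, -1.5]
gripper_width: 0.172
grasp_force: 70.6
```

```bash
python3 -m pendant '[[0,0,0,0,-2.6],[0,0,0,0,-2.6],[0,-0.015,0.021,0,0],[0,-0.018,0.03,0,0],[0,-0.018,0.035,0,0],[0,-0.017,0.035,0,0],[0,0,0.035,0,0],[0,0,0.035,0,0],[0,0,0.035,0,0],[0,0,0.03,0,0],[0,0,0.02,0,0],[0,0,0.005,0,0]]'
python3 -m pendant '[[0,0,0,0,0],[0,0,0,0,0],[0,0,0,0,0]]'
python3 - <<'E'
from h import *
im,dp=bot.read_camera("top")
cv2.imwrite("pics/p1.png",cv2.resize(im[150:320,210:400],None,fx=3.5,fy=3.5))
H,S,V=cv2.split(cv2.cvtColor(im,cv2.COLOR_BGR2HSV))
y=(H>20)&(H<35)&(S>100);y[:,:210]=0;y[:,400:]=0
P=cloud("top",dp,y);print(np.percentile(P[:,2],[1,10,50,95,99]).round(4),y.sum())
Q=P[P[:,2]>np.percentile(P[:,2],99)-.012];print(len(Q),cv2.minAreaRect(Q[:,:2].astype(np.float32)*1000),cv2.boxPoints(cv2.minAreaRect(Q[:,:2].astype(np.float32)*1000)).round(1).tolist())
E
```

```text
t: 7.1
eef_pos: [0.4465, 0.002, 0.3001]
tool_rot: [0.001, 1.0, 0.027, -0.001]
contact_force: [-0.0, 0.1, -1.4]
gripper_width: 0.172
grasp_force: 70.6
t: 7.35
eef_pos: [0.4469, 0.0074, 0.3006]
tool_rot: [-0.0, 1.0, 0.031, -0.0]
contact_force: [0.2, 0.5, -1.1]
gripper_width: 0.165
grasp_force: 70.6
[0.0994 0.1021 0.1053 0.1603 0.1623] 3346
608 ((554.8106689453125, 16.132678985595703), (132.71820068359375, 89.34046936035156), 3.226696729660034) [[486.0, 57.0], [491.1000061035156, -32.20000076293945], [623.5999755859375, -24.700000762939453], [618.5999755859375, 64.5]]
```

View pics/p1.png

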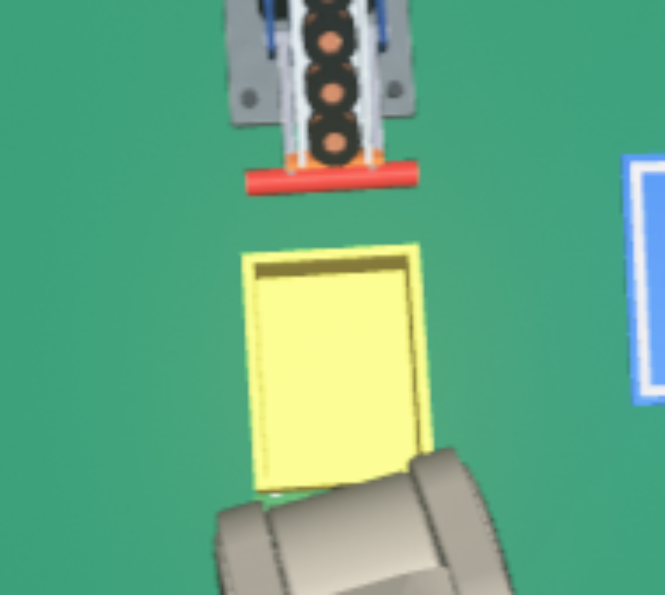

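The bin is level: underside at 0.100 m, rim at 0.160 m, and its far wall 40 mm short of the lip. It is 3–4 mm off to the side. I'll correct that and push about 68 mm.

```bash
python3 -m pendant '[[0,0.01,0.003,0,0],[0,0.01,0,0,0],[0,0.01,0,0,0],[0,0.012,0,0,0],[0,0.016,0,0,0],[0,0.01,0,0,0],[0,0,0,0,0],[0,0,0,0,0],[0,0,0,0,0],[0,0,0,0,0],[0,0,0,0,0],[0,0,0,0,0]]'
python3 - <<'E'
from h import *
im,dp=bot.read_camera("top")
cv2.imwrite("pics/p2.png",cv2.resize(im[100:290,220:390],None,fx=3,fy=3))
E
```

```text
t: 8.4
eef_pos: [0.5141, 0.0069, 0.3005]
tool_rot: [0.0, 1.0, 0.03, -0.001]
contact_force: [-4.6, -0.6, -5.1]
gripper_width: 0.173
grasp_force: 70.0
```

View pics/p2.png

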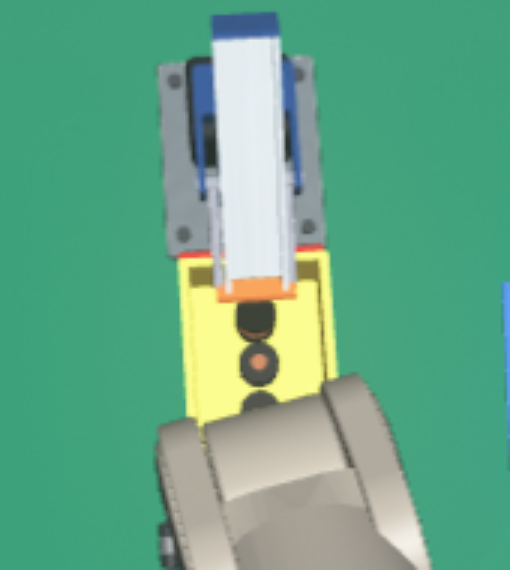

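The chute is empty. Three chokes show in the bin at (256,320), (259,363) and (260,398), and the arm probably hides the fourth. I'll back out and check.

```bash
python3 -m pendant '[[0,-0.008,0,0,0],[0,-0.012,0,0,0],[0,-0.014,0,0,0],[0,-0.014,0,0,0],[0,-0.014,0,0,0],[0,-0.008,0,0,0],[0,0,0,0,0],[0,0,0,0,0],[0,0,0,0,0]]'
python3 - <<'E'
from h import *
im,dp=bot.read_camera("scene");im2,_=bot.read_camera("top")
a=cv2.resize(im[190:330,240:400],(480,420));b=cv2.resize(im2[150:290,220:350],(390,420))
cv2.imwrite("pics/p3.png",cv2.resize(np.hstack([a,b]),None,fx=.9,fy=.9))
print([(c["at"],c["score"]) for c in bot.boxes_of("choke1","scene")])
print([(c["at"],c["score"]) for c in bot.boxes_of("choke1","top")])
E
```

```text
t: 9.2
eef_pos: [0.4462, 0.0029, 0.3014]
tool_rot: [-0.0, 1.0, 0.03, 0.002]
contact_force: [-0.1, 0.1, -3.0]
gripper_width: 0.172
grasp_force: 70.3
[([311.3, 242.4], 0.38)]
[([308.9, 255.5], 0.75), ([286.6, 294.0], 0.71), ([307.4, 277.5], 0.65), ([303.3, 234.2], 0.55), ([310.1, 269.5], 0.43)]
```

View pics/p3.png

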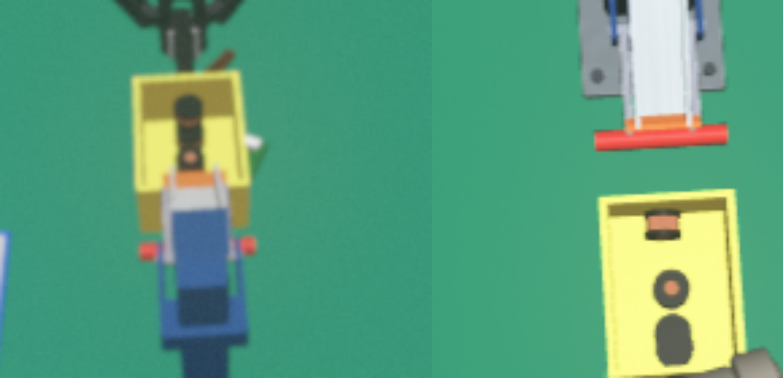

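All four have left the chute and are in the bin: one lying, one upright, and two together at the handle end. The gate has closed. Now to the pad.

```bash
python3 -m pendant '[[0,0,0.01,0,0],[0,0,0.018,0,0],[0,0,0.024,0,0],[0,0,0.028,0,0],[0,0,0.03,0,0],[0,0.006,0.03,0,0],[0,0.012,0.03,0,0],[0,0.014,0.028,0,0],[0,0.012,0.024,0,0],[0,0.007,0.018,0,0],[0,0.003,0.01,0,0],[0,0,0,0,0]]'
python3 -m pendant '[[0,0,0,0.006,0],[0,0,0,0.012,0],[0,0,0,0.015,0],[0,0,0,0.015,0],[0,0,0,0.012,0],[0,0,0,0.008,0],[0,0,0,0.004,0],[0,0,0,0,0],[0,0,0,0,0],[0,0,0,0,0]]'
python3 - <<'E'
from h import *
im,dp=bot.read_camera("top");im1,_=bot.read_camera("scene")
a=cv2.resize(im[170:300,370:480],(385,455));b=cv2.resize(im1[220:350,150:270],(420,455));cv2.imwrite("pics/p4.png",cv2.resize(np.hstack([a,b]),None,fx=.95,fy=.95))
H,S,V=cv2.split(cv2.cvtColor(im,cv2.COLOR_BGR2HSV))
y=(H>20)&(H<35)&(S>100);y[:,:370]=0;y[:,490:]=0
P=cloud("top",dp,y);print(np.percentile(P[:,2],[1,10,50,95,99]).round(4))
Q=P[P[:,2]>np.percentile(P[:,2],99)-.012];print(cv2.boxPoints(cv2.minAreaRect(Q[:,:2].astype(np.float32)*1000)).round(1).tolist())
E
```

```text
t: 10.4
eef_pos: [0.5137, -0.2466, 0.3004]
tool_rot: [0.001, 1.0, 0.028, -0.0]
contact_force: [1.1, -0.2, -2.2]
gripper_width: 0.167
grasp_force: 70.3
t: 11.23
eef_pos: [0.5142, -0.2436, 0.2294]
tool_rot: [0.0, 1.0, 0.03, 0.001]
contact_force: [0.2, -0.2, -1.7]
gripper_width: 0.167
grasp_force: 70.4
[0.0251 0.028  0.0394 0.0862 0.0887]
[[549.4000244140625, -193.0], [554.2999877929688, -283.29998779296875], [691.4000244140625, -275.70001220703125], [686.4000244140625, -185.5]]
```

View pics/p4.png

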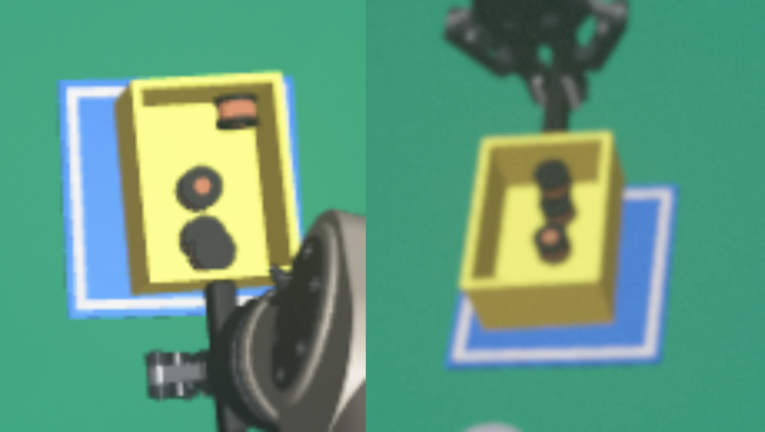

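The bin hovers over the pad with its centre at about (0.629, -0.234) and all four chokes inside. Setting it down.

```bash
python3 -m pendant '[[0,0,0,0.006,0],[0,0,0,0.008,0],[0,0,0,0.006,0],[0,0,0,0.004,0],[0,0,0,0.002,0],[0,0,0,0,0],[0,0,0,0,0],[0,0,0,0,0],[0,0,0,0,0]]'
```

```text
t: 12.08
eef_pos: [0.513, -0.2438, 0.2034]
tool_rot: [-0.0, 1.0, 0.029, -0.001]
contact_force: [-8.7, 1.2, 13.8]
gripper_width: 0.17
grasp_force: 73.2
```

```bash
python3 -m pendant '[[0,0,0,-0.0005,0],[0,0,0,0,0],[0,0,0,0,0],[0.03,0,0,0,0],[0.04,0,0,0,0],[0.06,0,0,0,0],[0.07,0,0,0,0],[0.07,0,0,0,0],[0.07,0,0,0,0],[0.07,0,0,0,0]]' 20
python3 -m pendant '[[0.07,0,0,-0.01,0],[0.07,0,0,-0.02,0],[0.07,0,0,-0.03,0],[0.07,0,0,-0.04,0],[0.07,-0.01,0,-0.04,0],[0.07,-0.02,0,-0.02,0],[0.07,-0.02,0,0,0],[0.07,0,0,0,0],[0.07,0,0,0,0],[0.07,0,0,0,0]]'
python3 - <<'E'
from h import *
im,dp=bot.read_camera("top");im1,_=bot.read_camera("scene")
a=cv2.resize(im[170:320,240:480],(640,400));b=cv2.resize(im1[220:350,150:270],(160,173));c=np.zeros((400,160,3),np.uint8);c[:173]=b;cv2.imwrite("pics/p5.png",np.hstack([a,c]))
H,S,V=cv2.split(cv2.cvtColor(im,cv2.COLOR_BGR2HSV))
y=(H>20)&(H<35)&(S>100);y[:,:370]=0;y[:,490:]=0
P=cloud("top",dp,y);print(np.percentile(P[:,2],[1,10,50,95,99]).round(4))
Q=P[P[:,2]>np.percentile(P[:,2],99)-.012];print(cv2.boxPoints(cv2.minAreaRect(Q[:,:2].astype(np.float32)*1000)).round(1).tolist())
E
```

```text
t: 12.92
eef_pos: [0.5139, -0.2436, 0.2031]
tool_rot: [-0.0, 1.0, 0.03, 0.0]
contact_force: [-0.9, 0.2, -0.4]
gripper_width: 0.818
grasp_force: 0.0
t: 13.75
eef_pos: [0.4642, -0.2464, 0.3635]
tool_rot: [0.0, 1.0, 0.03, 0.0]
contact_force: [-0.1, -0.6, 0.3]
gripper_width: 0.82
grasp_force: 0.0
[0.0034 0.0062 0.0138 0.0638 0.0659]
[[563.7000122070312, -191.89999389648438], [569.0, -282.1000061035156], [688.0, -275.1000061035156], [682.7000122070312, -184.89999389648438]]
```

View pics/p5.png

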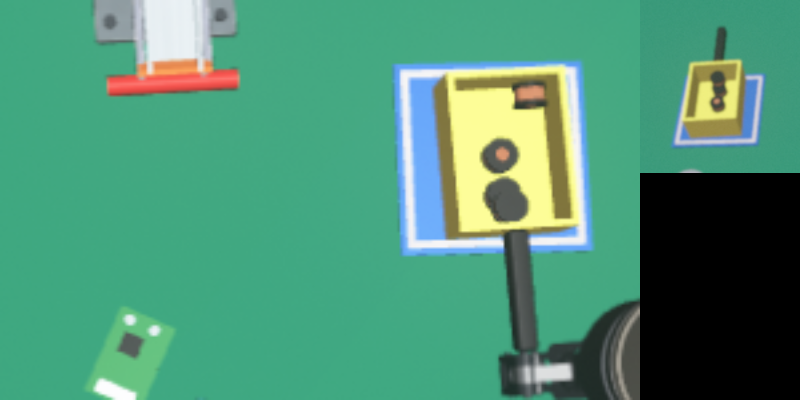

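The bin stands level on the pad with its centre at about (0.626, -0.233), holding all four chokes. The gate is shut, the board is where it lay, and the gripper is clear.

```bash
python3 -c "
from station import bot
print(bot.hand_in())"
```

```text
the job is handed in; nothing more can be done
None
```

The job is handed in: the bin with all four chokes stands released on the kit pad, about 4 mm from its centre, with nothing spilled, the gate shut and the board where it lay; the hand-in returned no verdict.

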